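# Swirl the glaze jar and take off its safety cap

## Robot

A 6-joint arm with a two-finger parallel gripper is mounted at the origin on the work surface. World frame = base frame: x ahead of the robot, y to its left, z up, the work surface at z = 0. Lengths are in m, angles in rad, forces in N, time in s.
With the tool pointing down it reaches from about 0.275 to 0.75 m from the base axis. Payload 10.2 kg.
Tool frame: the origin (TCP) lies between the finger pads; the fingertips stand 14 mm ahead of it and the grasp point (between the pads) lies 5 mm behind it; z points along the fingers, y is the line along which they close (so a half turn about z gives the same grasp; the last joint's range is limited). The gripper opens to 85 mm and grips with 20 to 120 N. Pads are 22 mm wide; open, the fingers measure 114 mm over their backs; the gripper's body (76 mm by 85 mm) begins 54 mm behind the grasp point. The pads swing forward as they close: fully open they stand 13 mm farther back than shut.
Start: joints at [-1.366, 0.313, 1.498, -0, 1.331, -0.223], TCP at [0.218, -0.478, 0.245] pointing down, gripper open.
Joint ranges: [-2.94, 2.94], [-0.97, 2.17], [0.19, 2.56], [-1.23, 4.37], [0.02, 3.11], [-2.88, 2.88]. Speed limits (rad/s): [2.39, 2.39, 3.01, 3.14, 3.14, 3.14].

## Interface

Orientations are given as a unit quaternion [w, x, y, z].
In Python, from station import ctrl, viewer gives the robot as it stands. The module is installed in compiled form; this text tells all that it offers.
- The arm moves only by the tool carry_out, never from a script. Its argument "motion" is a list of rows, each an object with "translation": the shift along the tool's x, y, z in mm, a list of three; "rotation": the turn, a rotation vector about the tool's x, y, z in degrees, a list of three; "jaw": the finger opening in mm, from 0 to 85.4. A call has 1 to 12 rows; each row is the pose to reach, as a shift and turn from the pose commanded when the call began, along the tool's axes at that moment; what a row does not reach only later rows make up. A row lasts 1/12 s, in which the tool goes at most 41.7 mm and 7.16 degrees, less where a joint would pass 70% of its speed; a pose out of reach is approached as far as the arm can. A call with a gripper value outside its range is refused whole. The fingers move at their own pace and stop on an object; the grip force is fixed at half the most. Time passes only in rows, so rows that repeat a pose let the fingers close. It gives the time, the measured TCP pose, the force, the opening and the grip force at its end, in the units of the state.
- ctrl.state(): the state, without advancing time (a new reading comes with each control period).
- viewer.grab_frame(name): name is "scene" or "side" or "wrist"; returns a dict with "frame" (400x640x3 uint8, blue, green, red), "fx", "fy", "cx", "cy" (pixels), "dist_coeffs" ([k1, k2, p1, p2, k3] as OpenCV has them; the pictures are not rectified), "R" (3x3) and "t" (3): a world point X has camera coordinates R X + t; the wrist camera has in their place "mount" (4x4, takes a point from camera to tool coordinates, whose origin is the TCP and whose axes are the flange's). Camera axes: x right, y down, z forward; pixel columns grow to the right and rows downward; lengths in m; the calibration is good to about 2 mm. A picture is of the moment at which its call begins: read the wrist's pose just before it. There is no depth.
- ctrl.hand_in(): hands the job in; it is judged then, once.
The state is a dict: "time_s": time; "qpos": joint angles; "joint_velocities": joint speeds; "joint_torque": joint torques, N m; "tool_pos": TCP position; "orientation": TCP orientation; "contact_force": force on the tool from outside, world axes, zero at the start; "ft_torque": the same for the moment, N m; "gripper_width": opening from 0.0 (shut) to 1.0 (fully open); "gripper_force": force on a finger pad.
Only numpy, scipy, OpenCV 4.12 (cv2) and the standard library are available. Lean on these libraries where they do the work, as an engineer would, in place of code of your own. Each camera call takes 0.05 s, during which the arm holds its last target. There are 200 camera calls.

## Task

The glaze in the jar clamped on the banding wheel has settled: turn the wheel, which has a red crank knob, through at least one full turn, either way, to swirl it, with the cap still locked on. Then open that jar: press its yellow push-and-turn safety cap down, twist it counter-clockwise until it is free, and lift it straight up. Leave the other things on the table where they stand, and finish while still holding the cap in the gripper, level and still, about 10 cm above the jar's neck.

Things in the scene. Friction and masses are not known exactly. Their poses are not given: they have to be found in the camera images.
- cap: Yellow push-and-turn safety cap of the jar clamped on the banding wheel: round, 56 across, 32 tall, 35 g, a white bar across its top; origin at the centre of its underside, z up, x along the bar. Grip it round its side from above. Locked, its underside is 113 above the table. Pressed less than 4 mm it will not turn in the jar by more than 7 degrees nor come off: jar and wheel turn with it.
- cap_top (a point): Centre of the cap's top face, 145 above the table while locked. A spring in the neck holds the cap up in its catch (4.5 N). Press it 4 mm or more (10 N; it bottoms at 6.5 mm, 13 N) and, still pressed, turn it counter-clockwise seen from above: free after 50 degrees (75 is a good turn), then it lifts straight off; a stop comes at 140 degrees.
- neck_top (a point): Centre of the top of the jar's neck, on the wheel's axis, 128.5 above the table, z up. The locked cap's origin lies 15.5 below it. The jar (teal, 72 wide, its body from 46 to 94 above the table, rounding in to a 36 wide neck at 102) is fixed to the wheel and turns with it.
- crank_grip (a point): Point on the axis of the red crank knob, 110 above the table, 90 from the wheel's axis. The knob is an upright round handle 22 across, from 85 to 125 above the table; it spins freely on a pin on the wheel, so it can be held with a constant tool direction while it is led round in a circle. Grip it from above.
- wheel (a joint): Angle of the banding wheel, rad, 0 at the start, growing counter-clockwise seen from above, without stop. Aluminium disc 224 across, its top 46 above the table. Its bearing is stiff and stays where it is left: the knob must be pushed with about 4 N; a cap turned while properly pressed does not drag it round.
- clay_cup: Bystander, to be left alone: unfired grey clay cup, 68 wide, 62 tall, loose; origin at the centre of its underside.
- spare_jar: Bystander, to be left alone: another, closed glaze jar standing on the table, brown with a yellow lid, 66 wide, 74 tall; not the one to open, loose; origin at the centre of its underside.
- brush_pot: Bystander, to be left alone: pink-white pot of paint brushes, 72 wide, 180 tall with brushes, loose; origin at the centre of its underside.
- stem_glass: Bystander, to be left alone: stemmed drinking glass, 66 wide, 141 tall, loose; origin at the centre of its underside.
- glaze_bowl: Bystander, to be left alone: white bowl, 124 wide, 50 tall, loose; origin at the centre of its underside.
- sponge: Bystander, to be left alone: red sponge block 50 x 70 x 28 (firm), loose; origin at the centre of its underside.
- spare_lid: Bystander, to be left alone: loose plain yellow lid lying upside down, 62 wide, 16 tall, loose; origin at the centre of its underside.
Things that resemble listed ones, but are neither listed nor needed, are in the scene too. What is meant by the part that bears neck_top is not orange, and is the larger of those in its own colour. What is shaped like the cap but blue or purple is not meant.

How it is judged:
By the outcome, as a careful person would: the job done as asked, in the order asked, and still so for the second after the job is handed in, while the arm keeps its last pose, push and grip.
It also fails if it takes over 69 s, if anything falls off the work surface, if the arm or the gripper's body presses on something with over 40 N, if the wrist force passes 120 N, or if a joint passes its speed limit or range.

## Working session

There is one attempt and no reset: what is moved stays moved. The work goes in short steps, Python scripts to look and compute and a tool call to move; the robot and the scene stay as the last step left them, time stands still between calls to the robot, and variables do not carry over. Pictures are saved under pics/ and viewed, at most 10 in all, crops included, and the job is handed in when it is done.

Besides the shell and the picture viewer there is one more tool, called after ">>>" in YAML: its name, and indented under it one key for each argument. carry_out: Moves the arm, as the interface text tells. Its arguments: {"type":"object","properties":{"motion":{"type":"array"}},"required":["motion"]}

```bash
mkdir -p pics && cat > h.py <<'E'
import numpy as np, cv2
from station import ctrl, viewer
def cam(n):
    s=ctrl.state(); f=viewer.grab_frame(n)
    return s,f
def K(f): return np.array([[f['fx'],0,f['cx']],[0,f['fy'],f['cy']],[0,0,1]],float)
def ray(f,uv,s=None):
    p=cv2.undistortPoints(np.array([[uv]],float),K(f),np.array(f['dist_coeffs'],float))[0,0]
    d=np.array([p[0],p[1],1.])
    R=np.array(f['R']);t=np.array(f['t']).ravel()
    return -R.T@t, R.T@d
def atz(f,uv,z):
    o,d=ray(f,uv); return o+d*(z-o[2])/d[2]
def proj(f,X):
    R=np.array(f['R'],float);t=np.array(f['t'],float).ravel()
    return cv2.projectPoints(np.array(X,float).reshape(-1,1,3),cv2.Rodrigues(R)[0],t,K(f),np.array(f['dist_coeffs'],float))[0][:,0]
E
python3 - <<'E'
from h import *
import pickle
for n in ('scene','side'):
    s,f=cam(n); pickle.dump(f,open(n+'.pkl','wb')); cv2.imwrite(f'pics/{n}0.png',f['frame'])
    print(n,-np.array(f['R']).T@np.array(f['t']).ravel())
print(ctrl.state())
E
```

```text
scene [ 0.81432921 -0.50113651  1.10894775]
side [0.0230095  0.95048507 0.83165949]
{'time_s': 0.1, 'qpos': array([-1.36640301e+00,  3.13405746e-01,  1.49835621e+00, -2.86620381e-05,
        1.33100861e+00, -2.23403875e-01]), 'joint_velocities': array([ 0.00015244, -0.00048329, -0.0006534 , -0.00025076,  0.00113153,
       -0.0007202 ]), 'joint_torque': array([ 2.00518240e-03, -4.12900722e+01, -2.60139656e+01, -2.00848858e-04,
        3.00314750e-03, -1.67279796e-05]), 'tool_pos': array([ 0.21774146, -0.47748063,  0.24478815]), 'orientation': array([-5.89063357e-04,  9.77209890e-01,  2.12274550e-01, -8.32022713e-06]), 'contact_force': array([-0.57313891,  0.05816038,  0.4918417 ]), 'ft_torque': array([-0.02446462, -0.02878078, -0.03539489]), 'gripper_force': 0.0, 'gripper_width': 0.9962722273503571}
```

View pics/scene0.png

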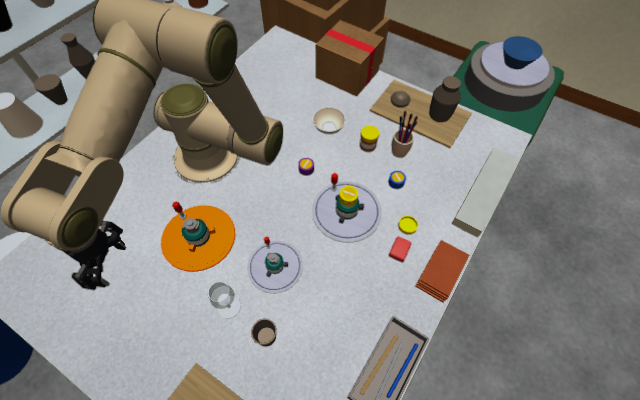

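View pics/side0.png

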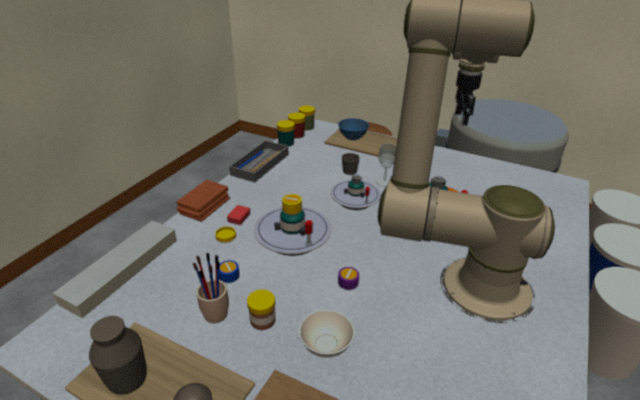

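The target is the larger grey disc. In the scene view its yellow cap is at about (348,193) and the red knob at about (334,179). In the side view the cap is at (291,201) and the knob at (309,227). I'll enlarge both views.

```bash
python3 - <<'E'
import cv2,numpy as np
a=cv2.imread('pics/scene0.png')[160:250,300:400]; b=cv2.imread('pics/side0.png')[180:270,245:345]
cv2.imwrite('pics/c1.png',np.hstack([cv2.resize(x,(400,360),interpolation=cv2.INTER_CUBIC) for x in(a,b)]))
E
```

```text
(no output)
```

View pics/c1.png

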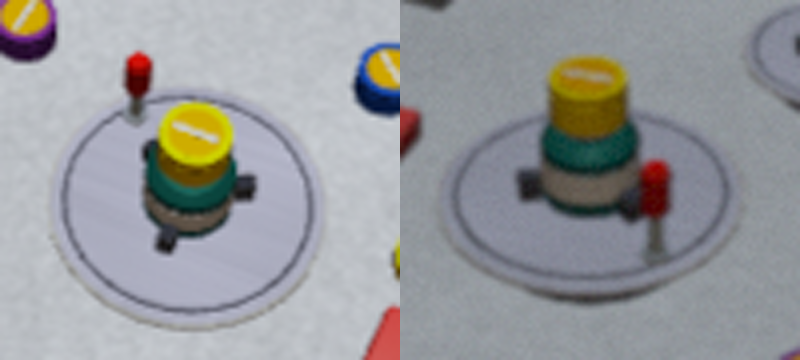

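```bash
python3 - <<'E'
from h import *
import pickle
F={n:pickle.load(open(n+'.pkl','rb')) for n in('scene','side')}
for nm,a,b,z in (('cap',(349,193.25),(292,199.25),.145),('knobtop',(334.75,175.5),(309.2,222),.125),('knobmid',(334.4,179.3),(309,227.3),.105)):
    A=atz(F['scene'],a,z);B=atz(F['side'],b,z);o1,d1=ray(F['scene'],a);o2,d2=ray(F['side'],b)
    p=np.linalg.lstsq(np.stack([d1,-d2],1),o2-o1,rcond=None)[0]
    print(nm,A,B,(o1+d1*p[0]+o2+d2*p[1])/2)
# disc centre from grey ring
# bystander bases rough
for nm,a,z in (('purple',(306,165),.03),('blue',(397,179),.03),('brushpot',(402,148),.06),('spare jar',(370,132),.074),('bowl',(328,121),.05),('spare lid',(408,225),.01),('sponge',(400,249),.02),('glass',(222,293),.14),('wheel2knob',(267,240),.1),('wheel2',(275,264),.04)):
    print(nm,atz(F['scene'],a,z).round(3))
s=ctrl.state();w,x,y,z=s['orientation']
from scipy.spatial.transform import Rotation as Ro
R=Ro.from_quat([x,y,z,w]).as_matrix();print(R.round(4))
E
```

```text
cap [0.55380487 0.06117373 0.145     ] [0.54698435 0.06848169 0.145     ] [0.55153717 0.06319107 0.14047978]
knobtop [0.47748379 0.10442163 0.125     ] [0.46790665 0.11546486 0.125     ] [0.47369247 0.10797667 0.11801149]
knobmid [0.47751142 0.10374799 0.105     ] [0.46979744 0.11306422 0.105     ] [0.47448077 0.10677889 0.09905163]
purple [0.338 0.145 0.03 ]
blue [0.629 0.267 0.03 ]
brushpot [0.588 0.372 0.06 ]
spare jar [0.464 0.362 0.074]
bowl [0.301 0.343 0.05 ]
spare lid [0.738 0.141 0.01 ]
sponge [0.756 0.046 0.02 ]
glass [ 0.437 -0.377  0.14 ]
wheel2knob [ 0.427 -0.181  0.1  ]
wheel2 [ 0.471 -0.211  0.04 ]
[[ 9.099e-01  4.149e-01 -3.000e-04]
 [ 4.149e-01 -9.099e-01  1.100e-03]
 [ 2.000e-04 -1.200e-03 -1.000e+00]]
```

>>> carry_out:
  motion:
    - {"translation": [476, -427, -35], "rotation": [0, 0, 0], "jaw": 50}
    - {"translation": [476, -427, -35], "rotation": [0, 0, 0], "jaw": 50}
    - {"translation": [476, -427, -35], "rotation": [0, 0, 0], "jaw": 50}
    - {"translation": [476, -427, -35], "rotation": [0, 0, 0], "jaw": 50}
    - {"translation": [476, -427, -35], "rotation": [0, 0, 0], "jaw": 50}
    - {"translation": [476, -427, -35], "rotation": [0, 0, 0], "jaw": 50}
    - {"translation": [476, -427, -35], "rotation": [0, 0, 0], "jaw": 50}
    - {"translation": [476, -427, -35], "rotation": [0, 0, 0], "jaw": 50}
    - {"translation": [476, -427, -35], "rotation": [0, 0, 0], "jaw": 50}
    - {"translation": [476, -427, -35], "rotation": [0, 0, 0], "jaw": 50}
    - {"translation": [476, -427, -35], "rotation": [0, 0, 0], "jaw": 50}
    - {"translation": [476, -427, -35], "rotation": [0, 0, 0], "jaw": 50}

```text
time_s: 1.1
tool_pos: [0.4178, -0.018, 0.2727]
orientation: [0.0, 0.977, 0.212, 0.0]
contact_force: [0.9, -2.2, 0.4]
gripper_width: 0.583
gripper_force: 0.0
```

>>> carry_out:
  motion:
    - {"translation": [104, -92, -7], "rotation": [0, 0, 0], "jaw": 50}
    - {"translation": [104, -92, -7], "rotation": [0, 0, 0], "jaw": 50}
    - {"translation": [104, -92, -7], "rotation": [0, 0, 0], "jaw": 50}
    - {"translation": [104, -92, -7], "rotation": [0, 0, 0], "jaw": 50}
    - {"translation": [104, -92, -7], "rotation": [0, 0, 0], "jaw": 50}
    - {"translation": [104, -92, -7], "rotation": [0, 0, 0], "jaw": 50}

```text
time_s: 1.6
tool_pos: [0.4739, 0.107, 0.2791]
orientation: [-0.0, 0.977, 0.213, -0.001]
contact_force: [1.0, -0.0, 0.9]
gripper_width: 0.583
gripper_force: 0.0
```

```bash
cat >> h.py <<'E'
from scipy.spatial.transform import Rotation as Ro
def wrist():
    s,f=cam('wrist'); w,x,y,z=s['orientation']
    T=np.eye(4);T[:3,:3]=Ro.from_quat([x,y,z,w]).as_matrix();T[:3,3]=s['tool_pos']
    C=np.linalg.inv(T@np.array(f['mount'])); f['R']=C[:3,:3];f['t']=C[:3,3]
    return s,f
def rel(s,d):
    w,x,y,z=s['orientation']; return (Ro.from_quat([x,y,z,w]).inv().apply(d)*1000).round(1)
E
python3 - <<'E'
from h import *
import pickle
s,f=wrist();pickle.dump(f,open('w1.pkl','wb'));cv2.imwrite('pics/w1.png',f['frame'])
print(s['tool_pos'],f['mount'],proj(f,[[.551,.064,.145],[.474,.109,.125],[.551,.064,.046]]))
E
```

```text
[0.47388803 0.10700538 0.2791147 ] [[-1.01048552e-03 -9.63612245e-01 -2.67302114e-01  6.84939979e-02]
 [ 9.99999131e-01 -1.19998195e-03  5.45572391e-04 -4.70593702e-04]
 [-8.46477947e-04 -2.67301330e-01  9.63612620e-01 -1.29000969e-01]
 [ 0.00000000e+00  0.00000000e+00  0.00000000e+00  1.00000000e+00]] [[419.41987507 128.90189931]
 [323.55399429 188.53210024]
 [394.03038837 122.74799408]]
```

View pics/w1.png

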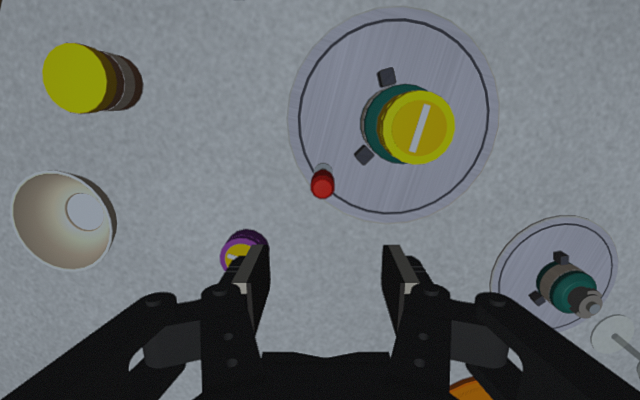

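In the wrist view the cap top centre is at about (419,128), the knob top at (322,186), and the disc's dark ring spans columns 299–490 and rows 19–214. I'll fit the axis and knob from these.

```bash
python3 - <<'E'
from h import *
import pickle
f=pickle.load(open('w1.pkl','rb'));im=f['frame'].astype(int);b,g,r=im[...,0],im[...,1],im[...,2]
def circ(P):
    A=np.c_[2*P[:,:2],np.ones(len(P))];x=np.linalg.lstsq(A,(P[:,:2]**2).sum(1),rcond=None)[0];return x[:2],np.sqrt(x[2]+x[0]**2+x[1]**2)
# ring
c=np.array([394,116]);pts=[]
for a in np.arange(0,360,4):
    d=np.array([np.cos(np.radians(a)),np.sin(np.radians(a))]);best=None
    R=[(im[int(round(v)),int(round(u))].sum(),u,v) for u,v in (c+d*k for k in np.arange(88,104,.5))]
    m=min(R); 
    if m[0]<250: pts.append(m[1:])
P=np.array([atz(f,p,.046) for p in pts]);C,rad=circ(P)
for _ in range(3):
    e=abs(np.linalg.norm(P[:,:2]-C,axis=1)-rad);C,rad=circ(P[e<max(.001,np.median(e)*2)])
print('ring',len(pts),C,rad)
# cap top
m=((r>120)&(g>120)&(b<90)).astype(np.uint8);n,l,st,ce=cv2.connectedComponentsWithStats(m)
k=l[128,400];cs=max(cv2.findContours((l==k).astype(np.uint8),0,1)[0],key=len)[:,0]
P=np.array([atz(f,p.astype(float),.145) for p in cs]);C,rad=circ(P)
for _ in range(4):
    e=abs(np.linalg.norm(P[:,:2]-C,axis=1)-rad);C,rad=circ(P[e<max(.001,np.median(e)*2)])
print('cap',C,rad)
m=((r>80)&(g<60)&(b<60)).astype(np.uint8);n,l,st,ce=cv2.connectedComponentsWithStats(m);k=l[186,322];print(st[k],ce[k])
m=((r>170)&(g<70)).astype(np.uint8)*(l==k); ys,xs=np.nonzero(m);print(xs.mean(),ys.mean(),len(xs),xs.min(),xs.max(),ys.min(),ys.max())
for p in [(322,186),(322.3,187)]: print(atz(f,p,.125))
E
```

```text
ring 90 [0.55108232 0.06484297] 0.09847290653173356
cap [0.55127981 0.0648362 ] 0.027158082262538588
[311 176  23  23 429] [322.         186.63403263]<stdin>:25: RuntimeWarning: Mean of empty slice.
  ret = ret.dtype.type(ret / rcount)
Traceback (most recent call last):
ValueError: zero-size array to reduction operation minimum which has no identity
```

>>> carry_out:
  motion:
    - {"translation": [2, -4, 40], "rotation": [0, 0, 0], "jaw": 50}
    - {"translation": [2, -4, 80], "rotation": [0, 0, 0], "jaw": 50}
    - {"translation": [2, -4, 115], "rotation": [0, 0, 0], "jaw": 50}
    - {"translation": [2, -4, 115], "rotation": [0, 0, 0], "jaw": 50}
    - {"translation": [2, -4, 115], "rotation": [0, 0, 0], "jaw": 50}

```text
time_s: 2.07
tool_pos: [0.4739, 0.1102, 0.1648]
orientation: [-0.0, 0.977, 0.211, -0.001]
contact_force: [0.8, 0.0, 0.6]
gripper_width: 0.588
gripper_force: 0.0
```

```bash
python3 - <<'E'
from h import *
import pickle
s,f=wrist();pickle.dump(f,open('w2.pkl','wb'));cv2.imwrite('pics/w2.png',f['frame'][:, :])
print(s['tool_pos'],proj(f,[[.474,.1112,.125],[.5512,.0648,.145]]))
im=f['frame'].astype(int);b,g,r=im[...,0],im[...,1],im[...,2]
m=((r>60)&(r>2*g)&(r>2*b)).astype(np.uint8);n,l,st,ce=cv2.connectedComponentsWithStats(m)
for k in range(1,n):
    if st[k][4]>200: print(st[k],ce[k])
E
```

```text
[0.47385373 0.11015213 0.16477845] [[324.36381056 239.4351604 ]
 [493.22340078 147.2139973 ]]
[ 307  211   38   43 1169] [324.80068435 234.36184773]
```

View pics/w2.png

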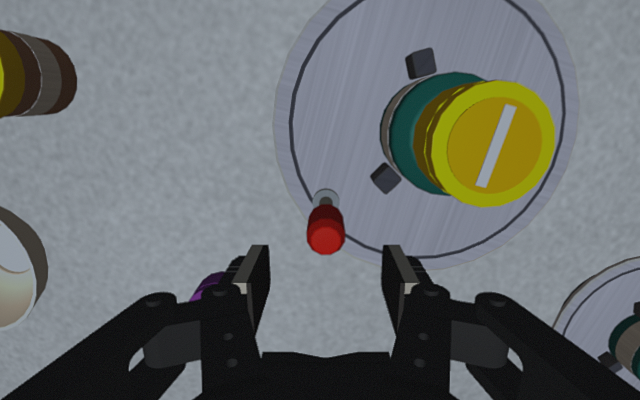

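The knob top is at about (325,238), where I predicted it. I'll descend and grip.

>>> carry_out:
  motion:
    - {"translation": [1, -1, 30], "rotation": [0, 0, 0], "jaw": 50}
    - {"translation": [1, -1, 59], "rotation": [0, 0, 0], "jaw": 50}
    - {"translation": [1, -1, 59], "rotation": [0, 0, 0], "jaw": 50}
    - {"translation": [1, -1, 59], "rotation": [0, 0, 0], "jaw": 10}
    - {"translation": [1, -1, 59], "rotation": [0, 0, 0], "jaw": 10}
    - {"translation": [1, -1, 59], "rotation": [0, 0, 0], "jaw": 10}
    - {"translation": [1, -1, 59], "rotation": [0, 0, 0], "jaw": 10}
    - {"translation": [1, -1, 59], "rotation": [0, 0, 0], "jaw": 10}

```text
time_s: 2.78
tool_pos: [0.4768, 0.1121, 0.1087]
orientation: [0.001, 0.977, 0.212, 0.003]
contact_force: [1.4, -2.3, 5.8]
gripper_width: 0.233
gripper_force: 58.6
```

```bash
python3 - <<'E'
import numpy as np
p=124.3
for c in range(5):
    a=np.radians(p+84*c);t=a+np.radians(7*np.arange(1,13))
    print([[round(float(90*(np.cos(x)-np.cos(a))),1),round(float(-90*(np.sin(x)-np.sin(a))),1)] for x in t])
E
```

```text
[[-8.7, 6.7], [-16.5, 14.5], [-23.3, 23.1], [-29.0, 32.5], [-33.5, 42.5], [-36.7, 53.0], [-38.7, 63.8], [-39.3, 74.8], [-38.6, 85.8], [-36.5, 96.6], [-33.1, 107.0], [-28.5, 117.0]]
[[5.8, 9.3], [12.7, 17.9], [20.6, 25.6], [29.3, 32.2], [38.8, 37.7], [48.9, 42.1], [59.5, 45.1], [70.3, 46.9], [81.3, 47.3], [92.2, 46.4], [103.0, 44.1], [113.4, 40.6]]
[[9.9, -4.8], [19.1, -10.7], [27.6, -17.8], [35.1, -25.8], [41.6, -34.6], [46.9, -44.2], [51.1, -54.4], [54.0, -65.0], [55.5, -75.9], [55.8, -86.9], [54.7, -97.8], [52.2, -108.5]]
[[-3.7, -10.3], [-8.7, -20.1], [-14.8, -29.3], [-22.0, -37.6], [-30.1, -45.0], [-39.1, -51.3], [-48.8, -56.5], [-59.0, -60.5], [-69.7, -63.2], [-80.6, -64.6], [-91.6, -64.6], [-102.5, -63.3]]
[[-10.7, 2.6], [-20.9, 6.5], [-30.7, 11.6], [-39.7, 17.9], [-47.9, 25.2], [-55.1, 33.5], [-61.3, 42.6], [-66.3, 52.4], [-70.1, 62.7], [-72.6, 73.4], [-73.8, 84.3], [-73.7, 95.3]]
```

>>> carry_out:
  motion:
    - {"translation": [-8.7, 6.7, 0], "rotation": [0, 0, 0], "jaw": 10}
    - {"translation": [-16.5, 14.5, 0], "rotation": [0, 0, 0], "jaw": 10}
    - {"translation": [-23.3, 23.1, 0], "rotation": [0, 0, 0], "jaw": 10}
    - {"translation": [-29, 32.5, 0], "rotation": [0, 0, 0], "jaw": 10}
    - {"translation": [-33.5, 42.5, 0], "rotation": [0, 0, 0], "jaw": 10}
    - {"translation": [-36.7, 53, 0], "rotation": [0, 0, 0], "jaw": 10}
    - {"translation": [-38.7, 63.8, 0], "rotation": [0, 0, 0], "jaw": 10}
    - {"translation": [-39.3, 74.8, 0], "rotation": [0, 0, 0], "jaw": 10}
    - {"translation": [-38.6, 85.8, 0], "rotation": [0, 0, 0], "jaw": 10}
    - {"translation": [-36.5, 96.6, 0], "rotation": [0, 0, 0], "jaw": 10}
    - {"translation": [-33.1, 107, 0], "rotation": [0, 0, 0], "jaw": 10}
    - {"translation": [-28.5, 117, 0], "rotation": [0, 0, 0], "jaw": 10}

```text
time_s: 3.78
tool_pos: [0.4994, -0.0055, 0.1087]
orientation: [0.0, 0.977, 0.212, 0.003]
contact_force: [2.9, 11.4, 5.8]
gripper_width: 0.238
gripper_force: 59.8
```

>>> carry_out:
  motion:
    - {"translation": [5.8, 9.3, 0], "rotation": [0, 0, 0], "jaw": 10}
    - {"translation": [12.7, 17.9, 0], "rotation": [0, 0, 0], "jaw": 10}
    - {"translation": [20.6, 25.6, 0], "rotation": [0, 0, 0], "jaw": 10}
    - {"translation": [29.3, 32.2, 0], "rotation": [0, 0, 0], "jaw": 10}
    - {"translation": [38.8, 37.7, 0], "rotation": [0, 0, 0], "jaw": 10}
    - {"translation": [48.9, 42.1, 0], "rotation": [0, 0, 0], "jaw": 10}
    - {"translation": [59.5, 45.1, 0], "rotation": [0, 0, 0], "jaw": 10}
    - {"translation": [70.3, 46.9, 0], "rotation": [0, 0, 0], "jaw": 10}
    - {"translation": [81.3, 47.3, 0], "rotation": [0, 0, 0], "jaw": 10}
    - {"translation": [92.2, 46.4, 0], "rotation": [0, 0, 0], "jaw": 10}
    - {"translation": [103, 44.1, 0], "rotation": [0, 0, 0], "jaw": 10}
    - {"translation": [113.4, 40.6, 0], "rotation": [0, 0, 0], "jaw": 10}

```text
time_s: 4.78
tool_pos: [0.6188, 0.0035, 0.1087]
orientation: [0.001, 0.977, 0.212, 0.001]
contact_force: [-3.1, -3.6, 4.5]
gripper_width: 0.234
gripper_force: 59.5
```

>>> carry_out:
  motion:
    - {"translation": [9.9, -4.8, 0], "rotation": [0, 0, 0], "jaw": 10}
    - {"translation": [19.1, -10.7, 0], "rotation": [0, 0, 0], "jaw": 10}
    - {"translation": [27.6, -17.8, 0], "rotation": [0, 0, 0], "jaw": 10}
    - {"translation": [35.1, -25.8, 0], "rotation": [0, 0, 0], "jaw": 10}
    - {"translation": [41.6, -34.6, 0], "rotation": [0, 0, 0], "jaw": 10}
    - {"translation": [46.9, -44.2, 0], "rotation": [0, 0, 0], "jaw": 10}
    - {"translation": [51.1, -54.4, 0], "rotation": [0, 0, 0], "jaw": 10}
    - {"translation": [54, -65, 0], "rotation": [0, 0, 0], "jaw": 10}
    - {"translation": [55.5, -75.9, 0], "rotation": [0, 0, 0], "jaw": 10}
    - {"translation": [55.8, -86.9, 0], "rotation": [0, 0, 0], "jaw": 10}
    - {"translation": [54.7, -97.8, 0], "rotation": [0, 0, 0], "jaw": 10}
    - {"translation": [52.2, -108.5, 0], "rotation": [0, 0, 0], "jaw": 10}

```text
time_s: 5.78
tool_pos: [0.6221, 0.1251, 0.1088]
orientation: [0.001, 0.977, 0.212, 0.004]
contact_force: [5.6, 0.2, 0.6]
gripper_width: 0.231
gripper_force: 59.2
```

>>> carry_out:
  motion:
    - {"translation": [-3.7, -10.3, 0], "rotation": [0, 0, 0], "jaw": 10}
    - {"translation": [-8.7, -20.1, 0], "rotation": [0, 0, 0], "jaw": 10}
    - {"translation": [-14.8, -29.3, 0], "rotation": [0, 0, 0], "jaw": 10}
    - {"translation": [-22, -37.6, 0], "rotation": [0, 0, 0], "jaw": 10}
    - {"translation": [-30.1, -45, 0], "rotation": [0, 0, 0], "jaw": 10}
    - {"translation": [-39.1, -51.3, 0], "rotation": [0, 0, 0], "jaw": 10}
    - {"translation": [-48.8, -56.5, 0], "rotation": [0, 0, 0], "jaw": 10}
    - {"translation": [-59, -60.5, 0], "rotation": [0, 0, 0], "jaw": 10}
    - {"translation": [-69.7, -63.2, 0], "rotation": [0, 0, 0], "jaw": 10}
    - {"translation": [-80.6, -64.6, 0], "rotation": [0, 0, 0], "jaw": 10}
    - {"translation": [-91.6, -64.6, 0], "rotation": [0, 0, 0], "jaw": 10}
    - {"translation": [-102.5, -63.3, 0], "rotation": [0, 0, 0], "jaw": 10}

```text
time_s: 6.78
tool_pos: [0.5023, 0.1397, 0.1087]
orientation: [0.001, 0.977, 0.212, 0.004]
contact_force: [6.8, -1.8, 2.9]
gripper_width: 0.229
gripper_force: 59.4
```

>>> carry_out:
  motion:
    - {"translation": [-10.7, 2.6, 0], "rotation": [0, 0, 0], "jaw": 10}
    - {"translation": [-20.9, 6.5, 0], "rotation": [0, 0, 0], "jaw": 10}
    - {"translation": [-30.7, 11.6, 0], "rotation": [0, 0, 0], "jaw": 10}
    - {"translation": [-39.7, 17.9, 0], "rotation": [0, 0, 0], "jaw": 10}
    - {"translation": [-47.9, 25.2, 0], "rotation": [0, 0, 0], "jaw": 10}
    - {"translation": [-55.1, 33.5, 0], "rotation": [0, 0, 0], "jaw": 10}
    - {"translation": [-61.3, 42.6, 0], "rotation": [0, 0, 0], "jaw": 10}
    - {"translation": [-66.3, 52.4, 0], "rotation": [0, 0, 0], "jaw": 10}
    - {"translation": [-70.1, 62.7, 0], "rotation": [0, 0, 0], "jaw": 10}
    - {"translation": [-72.6, 73.4, 0], "rotation": [0, 0, 0], "jaw": 10}
    - {"translation": [-73.8, 84.3, 0], "rotation": [0, 0, 0], "jaw": 10}
    - {"translation": [-73.7, 95.3, 0], "rotation": [0, 0, 0], "jaw": 10}

```text
time_s: 7.78
tool_pos: [0.4753, 0.0224, 0.1087]
orientation: [0.0, 0.977, 0.212, 0.004]
contact_force: [7.7, 9.2, 3.7]
gripper_width: 0.234
gripper_force: 59.7
```

>>> carry_out:
  motion:
    - {"translation": [0, 0, 0], "rotation": [0, 0, 0], "jaw": 50}
    - {"translation": [0, 0, 0], "rotation": [0, 0, 0], "jaw": 50}
    - {"translation": [0, 0, 0], "rotation": [0, 0, 0], "jaw": 50}
    - {"translation": [0, 0, -30], "rotation": [0, 0, 0], "jaw": 50}
    - {"translation": [0, 0, -65], "rotation": [0, 0, 0], "jaw": 50}
    - {"translation": [0, 0, -100], "rotation": [0, 0, 0], "jaw": 50}
    - {"translation": [0, 0, -140], "rotation": [0, 0, 0], "jaw": 85}
    - {"translation": [0, 0, -140], "rotation": [0, 0, 0], "jaw": 85}

```text
time_s: 8.45
tool_pos: [0.4748, 0.0225, 0.2531]
orientation: [0.003, 0.977, 0.213, 0.006]
contact_force: [0.3, -0.1, 0.9]
gripper_width: 0.851
gripper_force: 0.0
```

```bash
python3 - <<'E'
from h import *
import pickle
s,f=wrist();pickle.dump(f,open('w3.pkl','wb'));cv2.imwrite('pics/w3.png',f['frame'])
p=s['tool_pos'];print(p,rel(s,np.array([.5512,.0648,.20])-p),proj(f,[[.5512,.0648,.145]]))
im=f['frame'].astype(int);b,g,r=im[...,0],im[...,1],im[...,2]
E
```

```text
[0.47484039 0.02249434 0.25308122] [86.5 -7.1 53.9] [[314.19718537  79.62070709]]
```

View pics/w3.png

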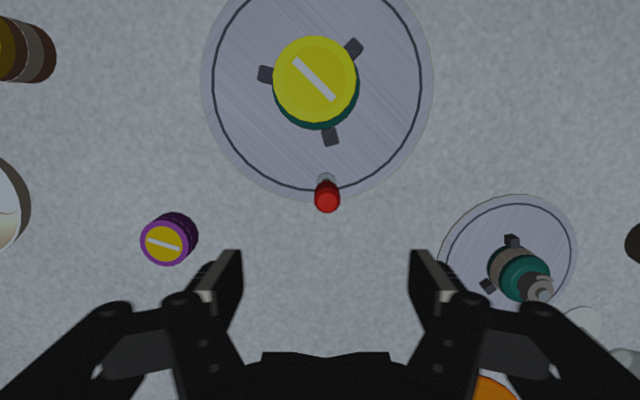

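The cap is at (315,79) as predicted, and the knob is at (327,190), clear of the approach.

>>> carry_out:
  motion:
    - {"translation": [40, -3, 0], "rotation": [0, 0, 0], "jaw": 85}
    - {"translation": [80, -6, 0], "rotation": [0, 0, 0], "jaw": 85}
    - {"translation": [86.5, -7, 20], "rotation": [0, 0, 0], "jaw": 85}
    - {"translation": [86.5, -7, 54], "rotation": [0, 0, 0], "jaw": 85}
    - {"translation": [86.5, -7, 54], "rotation": [0, 0, 0], "jaw": 85}
    - {"translation": [86.5, -7, 54], "rotation": [0, 0, 0], "jaw": 85}

```text
time_s: 9.0
tool_pos: [0.5475, 0.065, 0.1904]
orientation: [-0.001, 0.977, 0.212, -0.002]
contact_force: [0.6, 0.9, 0.4]
gripper_width: 0.995
gripper_force: 0.0
```

```bash
python3 - <<'E'
from h import *
s=ctrl.state();w,x,y,z=s['orientation'];R=Ro.from_quat([x,y,z,w]).as_matrix()
tz=R[:,2];zt=R.T@np.array([0,0,-1]);print(s['tool_pos'],tz, 'rotvec tool deg',np.degrees(np.cross([0,0,1],zt)),rel(s,np.array([.5512,.0648,.131])-s['tool_pos']),s['qpos'])
E
```

```text
[0.54750548 0.06497442 0.19037015] [-4.57705490e-03  3.91311056e-04 -9.99989449e-01] rotvec tool deg [-0.12926223  0.22927468  0.        ] [ 3.5  1.8 59.4] [-9.43944064e-02  4.19679997e-01  1.49420319e+00 -4.43549249e-05
  1.23230305e+00  1.04833637e+00]
```

>>> carry_out:
  motion:
    - {"translation": [3, 1, 15], "rotation": [0, 0, 0], "jaw": 85}
    - {"translation": [3, 1, 30], "rotation": [0, 0, 0], "jaw": 85}
    - {"translation": [3, 1, 40], "rotation": [0, 0, 0], "jaw": 85}
    - {"translation": [3, 1, 40], "rotation": [0, 0, 0], "jaw": 85}
    - {"translation": [3, 1, 40], "rotation": [0, 0, 0], "jaw": 85}
    - {"translation": [3, 1, 40], "rotation": [0, 0, 0], "jaw": 85}

```text
time_s: 9.5
tool_pos: [0.5522, 0.0649, 0.1531]
orientation: [0.0, 0.977, 0.212, 0.001]
contact_force: [-0.5, 0.2, -0.6]
gripper_width: 0.995
gripper_force: 0.0
```

```bash
python3 - <<'E'
from h import *
s=ctrl.state();w,x,y,z=s['orientation'];R=Ro.from_quat([x,y,z,w]).as_matrix()
zt=R.T@np.array([0,0,-1]);print(s['tool_pos'], 'rotvec tool deg',np.degrees(np.cross([0,0,1],zt)),rel(s,np.array([.5512,.0648,.131])-s['tool_pos']),s['contact_force'])
E
```

```text
[0.55223705 0.06492204 0.15306248] rotvec tool deg [ 0.05727312 -0.10036273  0.        ] [-1.  -0.3 22.1] [-0.49289673  0.19979952 -0.59587367]
```

>>> carry_out:
  motion:
    - {"translation": [-1, 0, 12], "rotation": [0, 0, 0], "jaw": 85}
    - {"translation": [-1, 0, 22], "rotation": [0, 0, 0], "jaw": 85}
    - {"translation": [-1, 0, 22], "rotation": [0, 0, 0], "jaw": 85}
    - {"translation": [-1, 0, 22], "rotation": [0, 0, 0], "jaw": 85}
    - {"translation": [-1, 0, 22], "rotation": [0, 0, 0], "jaw": 40}
    - {"translation": [-1, 0, 22], "rotation": [0, 0, 0], "jaw": 40}
    - {"translation": [-1, 0, 22], "rotation": [0, 0, 0], "jaw": 40}
    - {"translation": [-1, 0, 22], "rotation": [0, 0, 0], "jaw": 40}
    - {"translation": [-1, 0, 22], "rotation": [0, 0, 0], "jaw": 40}

```text
time_s: 10.25
tool_pos: [0.5511, 0.0646, 0.1303]
orientation: [0.0, 0.977, 0.212, 0.001]
contact_force: [-1.8, 0.2, 4.0]
gripper_width: 0.636
gripper_force: 62.1
```

>>> carry_out:
  motion:
    - {"translation": [0, 0, 2], "rotation": [0, 0, 0], "jaw": 40}
    - {"translation": [0, 0, 4], "rotation": [0, 0, 0], "jaw": 40}
    - {"translation": [0, 0, 5.5], "rotation": [0, 0, 0], "jaw": 40}
    - {"translation": [0, 0, 5.5], "rotation": [0, 0, 0], "jaw": 40}
    - {"translation": [0, 0, 5.5], "rotation": [0, 0, 0], "jaw": 40}
    - {"translation": [0, 0, 5.5], "rotation": [0, 0, 0], "jaw": 40}

```text
time_s: 10.75
tool_pos: [0.5512, 0.0646, 0.1253]
orientation: [0.0, 0.977, 0.212, 0.001]
contact_force: [-3.6, 0.0, 9.9]
gripper_width: 0.636
gripper_force: 62.6
```

>>> carry_out:
  motion:
    - {"translation": [0, 0, 1.5], "rotation": [0, 0, 0], "jaw": 40}
    - {"translation": [0, 0, 1.5], "rotation": [0, 0, 0], "jaw": 40}
    - {"translation": [0, 0, 1.5], "rotation": [0, 0, 0], "jaw": 40}
    - {"translation": [0, 0, 1.5], "rotation": [0, 0, 0], "jaw": 40}

```text
time_s: 11.08
tool_pos: [0.5512, 0.0647, 0.1241]
orientation: [0.0, 0.977, 0.212, 0.001]
contact_force: [-4.7, 0.1, 13.6]
gripper_width: 0.64
gripper_force: 63.0
```

>>> carry_out:
  motion:
    - {"translation": [0, 0, 0.5], "rotation": [0, 0, -6.5], "jaw": 40}
    - {"translation": [0, 0, 0.5], "rotation": [0, 0, -13], "jaw": 40}
    - {"translation": [0, 0, 0.5], "rotation": [0, 0, -19.5], "jaw": 40}
    - {"translation": [0, 0, 0.5], "rotation": [0, 0, -26], "jaw": 40}
    - {"translation": [0, 0, 0.5], "rotation": [0, 0, -32.5], "jaw": 40}
    - {"translation": [0, 0, 0.5], "rotation": [0, 0, -39], "jaw": 40}
    - {"translation": [0, 0, 0.5], "rotation": [0, 0, -45.5], "jaw": 40}
    - {"translation": [0, 0, 0.5], "rotation": [0, 0, -52], "jaw": 40}
    - {"translation": [0, 0, 0.5], "rotation": [0, 0, -58.5], "jaw": 40}
    - {"translation": [0, 0, 0.5], "rotation": [0, 0, -65], "jaw": 40}
    - {"translation": [0, 0, 0.5], "rotation": [0, 0, -71.5], "jaw": 40}
    - {"translation": [0, 0, 0.5], "rotation": [0, 0, -78], "jaw": 40}

```text
time_s: 12.08
tool_pos: [0.5522, 0.0648, 0.1242]
orientation: [0.002, 0.624, 0.782, 0.002]
contact_force: [-0.1, 1.2, 12.9]
gripper_width: 0.638
gripper_force: 63.0
```

```bash
python3 - <<'E'
from h import *
s,f=wrist();cv2.imwrite('pics/w4.png',f['frame']);print(s)
E
```

```text
{'time_s': 12.0833, 'qpos': array([-9.42038043e-02,  4.98887725e-01,  1.56114084e+00,  5.74014880e-04,
        1.07675958e+00, -3.18363457e-01]), 'joint_velocities': array([ 2.42355171e-03,  7.69917956e-04,  2.49413341e-03,  2.12291910e-04,
       -8.01450304e-04, -1.34927222e+00]), 'joint_torque': array([ -0.87231556, -39.20626044, -18.58833075,  -0.35852596,
        -0.15483149,   1.74580079]), 'tool_pos': array([0.55223401, 0.06476347, 0.12417808]), 'orientation': array([0.00187209, 0.62368764, 0.78166994, 0.00152647]), 'contact_force': array([-0.08595224,  1.22905975, 12.8503632 ]), 'ft_torque': array([ 0.26932242,  0.06106201, -0.05221278]), 'gripper_force': 63.031527791172266, 'gripper_width': 0.6378971782618875}
```

View pics/w4.png

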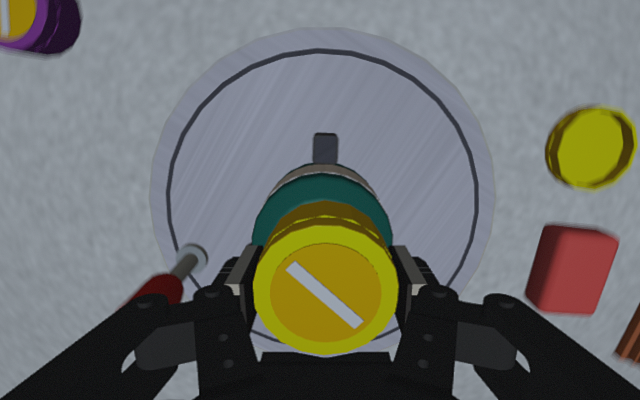

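The cap turned with the gripper: its bar keeps its angle between the pads, and the knob pin at (195,257) shows the wheel stayed put. Now I'll lift.

>>> carry_out:
  motion:
    - {"translation": [0, 0, 0], "rotation": [0, 0, 0], "jaw": 40}
    - {"translation": [0, 0, 0], "rotation": [0, 0, 0], "jaw": 40}
    - {"translation": [0, 0, -5], "rotation": [0, 0, 0], "jaw": 40}
    - {"translation": [0, 0, -12], "rotation": [0, 0, 0], "jaw": 40}
    - {"translation": [0, 0, -20], "rotation": [0, 0, 0], "jaw": 40}
    - {"translation": [0, 0, -30], "rotation": [0, 0, 0], "jaw": 40}
    - {"translation": [0, 0, -40], "rotation": [0, 0, 0], "jaw": 40}
    - {"translation": [0, 0, -40], "rotation": [0, 0, 0], "jaw": 40}

```text
time_s: 12.8
tool_pos: [0.5516, 0.0645, 0.1643]
orientation: [0.001, 0.626, 0.78, 0.001]
contact_force: [0.6, 0.1, 0.7]
gripper_width: 0.638
gripper_force: 63.1
```

>>> carry_out:
  motion:
    - {"translation": [0, 0, -15], "rotation": [0, 0, 0], "jaw": 40}
    - {"translation": [0, 0, -30], "rotation": [0, 0, 0], "jaw": 40}
    - {"translation": [0, 0, -45], "rotation": [0, 0, 0], "jaw": 40}
    - {"translation": [0, 0, -60], "rotation": [0, 0, 0], "jaw": 40}
    - {"translation": [0, 0, -72], "rotation": [0, 0, 0], "jaw": 40}
    - {"translation": [0, 0, -81], "rotation": [0, 0, 0], "jaw": 40}
    - {"translation": [0, 0, -81], "rotation": [0, 0, 0], "jaw": 40}
    - {"translation": [0, 0, -81], "rotation": [0, 0, 0], "jaw": 40}
    - {"translation": [0, 0, -81], "rotation": [0, 0, 0], "jaw": 40}
    - {"translation": [0, 0, -81], "rotation": [0, 0, 0], "jaw": 40}
    - {"translation": [0, 0, -81], "rotation": [0, 0, 0], "jaw": 40}
    - {"translation": [0, 0, -81], "rotation": [0, 0, 0], "jaw": 40}

```text
time_s: 13.8
tool_pos: [0.5507, 0.0646, 0.2427]
orientation: [-0.0, 0.626, 0.78, -0.0]
contact_force: [0.0, -0.5, -0.9]
gripper_width: 0.633
gripper_force: 63.2
```

```bash
python3 - <<'E'
from h import *
s,f=cam('side');_,w=wrist();print(s['tool_pos'],s['orientation'],abs(s['joint_velocities']).max())
cv2.imwrite('pics/s5.png',np.hstack([cv2.resize(f['frame'][110:290,200:380],(400,400)),cv2.resize(w['frame'],(400,250))[:,:] if 0 else cv2.copyMakeBorder(cv2.resize(w['frame'],(400,250)),0,150,0,0,0)]))
E
```

```text
[0.55073636 0.06463302 0.24265507] [-3.57546553e-04  6.25854041e-01  7.79940088e-01 -2.24714475e-04] 0.003173841249047313
```

View pics/s5.png

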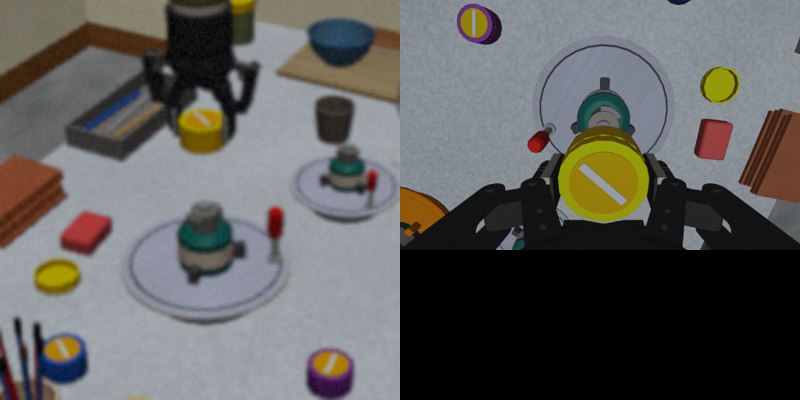

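The cap is held level above the open neck. I'll raise it a final 3 mm, let it settle, then hand in.

>>> carry_out:
  motion:
    - {"translation": [0, 0, -3], "rotation": [0, 0, 0], "jaw": 40}
    - {"translation": [0, 0, -3], "rotation": [0, 0, 0], "jaw": 40}
    - {"translation": [0, 0, -3], "rotation": [0, 0, 0], "jaw": 40}
    - {"translation": [0, 0, -3], "rotation": [0, 0, 0], "jaw": 40}
    - {"translation": [0, 0, -3], "rotation": [0, 0, 0], "jaw": 40}
    - {"translation": [0, 0, -3], "rotation": [0, 0, 0], "jaw": 40}
    - {"translation": [0, 0, -3], "rotation": [0, 0, 0], "jaw": 40}
    - {"translation": [0, 0, -3], "rotation": [0, 0, 0], "jaw": 40}

```text
time_s: 14.57
tool_pos: [0.5509, 0.0646, 0.2461]
orientation: [-0.0, 0.626, 0.78, -0.0]
contact_force: [0.7, 0.2, 0.0]
gripper_width: 0.636
gripper_force: 63.2
```

```bash
python3 -c "
from station import ctrl
print(ctrl.state()['tool_pos'],ctrl.hand_in())"
```

```text
the job is handed in; nothing more can be done
[0.55085131 0.064615   0.24608472] None
```

I cranked the wheel about 420° with the cap locked, then pressed the cap down, twisted it 78° counter-clockwise and lifted it off; the job is handed in with the cap held level and still about 10 cm above the neck, at 14.6 s (no verdict was returned).

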